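# Set the drill stand's depth stop on a cleat and lock it

## Robot

A 6-joint arm with a two-finger parallel gripper is mounted at the origin on a cart in front of the work surface, level with it; the furniture and walls round the work are solid. World frame = base frame: x ahead of the robot, y to its left, z up, the work surface at z = 0. Lengths are in m, angles in rad, forces in N, time in s.
With the tool pointing down it reaches from about 0.35 to 0.975 m from the base axis. Payload 4.9 kg.
Tool frame: the origin (TCP) lies midway between the tips of the shut fingers; the grasp point (between the pads) lies 19 mm behind it; z points along the fingers, y is the line along which they close (so a half turn about z gives the same grasp; the last joint's range is limited). The gripper opens to 85 mm and grips with 20 to 120 N. Pads are 22 mm wide; open, the fingers measure 114 mm over their backs; the gripper's body (76 mm by 85 mm) begins 54 mm behind the grasp point. The pads swing forward as they close: fully open they stand 13 mm farther back than shut.
Start: joints at [1.047, 0.053, 1.613, -0, 1.476, -0.119], TCP at [0.246, 0.574, 0.231] pointing down, gripper open.
Joint ranges: [-3.01, 3.01], [-1.01, 2.22], [0.06, 2.58], [-1.02, 4.17], [0.09, 2.62], [-3.14, 3.14]. Speed limits (rad/s): [2.57, 2.57, 3.14, 3.14, 3.14, 3.14].

## Interface

Orientations are given as a unit quaternion [w, x, y, z].
In Python, from plant import manip gives the robot as it stands.
- The arm moves only by the tool move_arm, never from a script. Its argument "increments" is one flat list of numbers, 5 for each row, row after row: the shift along the tool's x, y, z in mm, then the turn about the tool's z in rad, then the opening, from 0 (shut) to 1 (fully open). In form: [tx, ty, tz, spin, jaw, tx, ty, tz, spin, jaw, ...]. A call has 1 to 8 rows; each row shifts and turns the commanded pose from where the row before left it, along the tool's axes as they then stand; what a row does not reach is not made up. A row lasts 1/12 s, in which the tool goes at most 41.7 mm and 7.16 degrees, less where a joint would pass 70% of its speed; a pose out of reach is approached as far as the arm can. A call with a gripper value outside its range is refused whole. The fingers move at their own pace and stop on an object; the grip force is fixed at half the most. Time passes only in rows, so rows that do not move let the fingers close. It gives the time, the measured TCP pose, the force, the opening and the grip force at its end, in the units of the state.
- manip.state(): the state, without advancing time (a new reading comes with each control period).
- manip.grab_frame(name): name is "side" or "top" or "wrist"; returns a dict with "image" (480x640x3 uint8, blue, green, red), "fov_y" (degrees; the focal length in pixels is half the picture's height over the tangent of half this angle, whatever the lens; pixels are square), "cx", "cy" (the principal point, pixels), "eye" and "rotation" of the camera in the world; the wrist camera has in their place "T_tool_cam" (4x4, takes a point from camera to tool coordinates, whose origin is the TCP and whose axes are the flange's). Camera axes: x right, y down, z forward; pixel columns grow to the right and rows downward; lengths in m; the calibration is good to about 2 mm. The wrist camera is an equidistant fisheye: a pixel r from the principal point sees the ray r / f radians off the axis. A picture is of the moment at which its call begins: read the wrist's pose just before it. There is no depth.
- manip.job_done(): hands the job in; it is judged then, once.
The state is a dict: "time": time; "joint_pos": joint angles; "joint_vel": joint speeds; "joint_efforts": joint torques, N m; "tool_pos": TCP position; "tool_rot": TCP orientation; "contact_force": force on the tool from outside, world axes, zero at the start; "ft_torque": the same for the moment, N m; "gripper_width": opening from 0.0 (shut) to 1.0 (fully open); "grasp_force": force on a finger pad.
Only numpy, scipy, OpenCV 4.12 (cv2) and the standard library are available. Lean on these libraries where they do the work, as an engineer would, in place of code of your own. Each camera call takes 0.05 s, during which the arm holds its last target. There are 200 camera calls.

## Task

Draw the light wooden cleat out of the plywood rack by its yellow end, lay it flat on the worktop and let go; then take it again further back, by its bare wood, and lay it flat on the drill stand between the two guide rails, its yellow end under the depth stop and right up against the blue column. Then let go of it, push the depth stop down gently by its black knob until the orange foot rests on the cleat, and only then swing the red clamp lever round to the front of the stand, as far as it goes, to lock the stop. Leave the dark cleat and everything else where it is.

Things in the scene. Friction and masses are not known exactly. Their poses are not given: they have to be found in the camera images.
- cleat: light wooden cleat, loose, 0.2 kg: a bar 190 long (x) x 45 wide (y) x 36 high (z) mm; origin at the centre of its underside. The 50 mm at its +x end are painted yellow, the rest is bare wood. It starts lying on the worktop in one bay of the rack, its +x along the rack's +x, 84 to 96 mm of its yellow end showing out of the bay's mouth
- cleat_yellow_end (a point): on the cleat: centre of the lower edge of the yellow end face (cleat x = +95 mm)
- cleat_plain_end (a point): on the cleat: centre of the lower edge of the bare end face (cleat x = -95 mm)
- dark_cleat: dark wooden cleat of the same size and mass, without paint, in the other bay of the rack; stays there
- rack: plywood rack, fixed, 120 (x) x 186 (y) x 50 (z) mm; origin on the worktop; two bays at y = +57.5 and -57.5 mm, each 55 mm wide and 42 high inside, without a floor; closed at the back (inner face x = -57 mm), open at the mouth (x = +55 mm). The mouths look to the robot's right (rack +x is near world -y)
- stand: drill stand, fixed: grey base plate 220 (x) x 130 (y) x 14 (z) mm, origin at the centre of its underside, +x away from the robot. At the back a blue column (x +60 to +100, y +-35, up to z = 140 mm) whose front face x = +60 is the end fence; from it a blue arm reaches forward to x = 0 (y +-22, z 115 to 140 mm)
- rails (a point): midway between the front ends of the two aluminium guide rails, on the base plate (stand x = 0, y = 0, z = 14 mm). The rails are 16 mm high and 55 mm apart inside, and run back to the column; flared ends reach forward to x = -20 mm. In front of that the plate is bare. The cleat has 5 mm to spare on each side; laid home, its bare end overhangs the plate by 20 mm
- seat (a point): on the stand: where the lower edge of the yellow end belongs, on top of the base plate (z = 14) at the column's front face (x = +60, y = 0 mm)
- stop (a joint): depth stop: vertical rod through the stand's arm at stand x = +25, y = 0 mm. 0 is fully raised (foot's underside at stand z = 105 mm), the value is how far it has been lowered, up to 0.065 m. It starts between 0 and 0.02, stays where it is left, and takes about 2 N to push down and 6 N to raise; on the 36 mm cleat lying on the plate it touches at about 0.055
- stop_knob (a point): centre of the round black knob on top of the depth stop, 34 mm across and 38 mm high, with an orange line; moves with the stop; stand z = 224 mm when fully raised
- foot: orange foot at the lower end of the depth stop, a disc 28 mm across and 9 mm high; origin at the centre of its underside. It is sprung and gives up to 4 mm (about 9 N) when it presses on something
- lever (a joint): red clamp lever at the right of the arm, turning about the vertical through point lever_pivot. 0: points to the stand's right (-y), unlocked; grows as the lever swings clockwise seen from above, to 1.571: points to the front (stand -x), locked. It starts between 0 and 0.25, stays where it is left; takes about 2 N at the post
- lever_post (a point): on the axis of the upright red post at the lever's end, 18 mm across, standing from stand z = 138 to 178 mm, 70 mm from the pivot; this point is at stand z = 165
- lever_pivot (a point): on the lever's vertical turning axis (stand x = +25, y = -38 mm), at the height of lever_post
- battery_pack: black and red battery pack 96x60x51 mm, bystander behind the middle of the worktop
- tape_measure: yellow tape measure 43x80x60 mm, bystander behind the middle of the worktop
- line_laser: red and black line laser 129x67x66 mm, bystander at the right
- green_tape: roll of green tape 112x113x30 mm, bystander at the front right
- screwdriver: red screwdriver 191x27x26 mm, bystander at the left

How it is judged:
On the way, in this order (a step that is already met when the one before it is completed fails the run):
1. the light cleat lies flat on the worktop, clear of the rack's mouth, let go (x of cleat_plain_end in the frame of rack above 0.057 m and height (world z) of cleat below 0.005 m and angle between cleat's own z axis and vertical below 0.05 rad and contact force between the fingers and cleat below 0.1 N), for 0.2 s.
2. the cleat lies flat on the drill stand between the rails, yellow end against the column, let go, the clamp not yet locked (x of cleat_yellow_end in the frame of stand between 0.052 and 0.066 m and y of cleat_yellow_end in the frame of stand between -0.009 and 0.009 m and z of cleat_yellow_end in the frame of stand between 0.01 and 0.018 m and angle between the x axis of cleat and the x axis of stand, either way round below 0.12 rad and angle between cleat's own z axis and vertical below 0.05 rad and contact force between the fingers and cleat below 0.1 N and value of joint lever below 1 rad), for 0.2 s.
3. the depth stop's foot is lowered onto the cleat, the clamp not yet locked (x of cleat_yellow_end in the frame of stand between 0.052 and 0.066 m and y of cleat_yellow_end in the frame of stand between -0.009 and 0.009 m and z of cleat_yellow_end in the frame of stand between 0.01 and 0.018 m and angle between the x axis of cleat and the x axis of stand, either way round below 0.12 rad and angle between cleat's own z axis and vertical below 0.05 rad and contact force between foot and cleat above 0.2 N and z of foot in the frame of cleat between 0.033 and 0.039 m and value of joint lever below 1 rad), for 0.2 s.
At the end, for the whole second after the job is handed in: The cleat lies flat on the base plate between the rails (yellow end within 8 mm of the column's front face, within 9 mm of the middle, within 0.12 rad of straight), at rest; the orange foot rests on its top; the clamp lever is swung to the front (over 1.35 rad) (x of cleat_yellow_end in the frame of stand between 0.052 and 0.066 m and y of cleat_yellow_end in the frame of stand between -0.009 and 0.009 m and z of cleat_yellow_end in the frame of stand between 0.01 and 0.018 m and angle between the x axis of cleat and the x axis of stand, either way round below 0.12 rad and angle between cleat's own z axis and vertical below 0.05 rad and contact force between foot and cleat above 0.2 N and z of foot in the frame of cleat between 0.033 and 0.039 m and value of joint lever above 1.35 rad and linear speed of cleat below 0.02 m/s); the robot touches nothing.
It fails at once if the depth stop is rammed onto the cleat (over 40 N) (contact force between foot and cleat above 40 N).
It fails at once if the dark cleat is moved more than 25 mm (distance of dark_cleat from where it was at the start of the episode above 0.025 m).
It fails at once if a bystander is moved more than 30 mm (distance of any of battery_pack, tape_measure, line_laser, green_tape, screwdriver from where it was at the start of the episode above 0.03 m).
It also fails if it takes over 72 s, if anything falls off the work surface, if the arm or the gripper's body presses on something with over 40 N, if the wrist force passes 120 N, or if a joint passes its speed limit or range.

## Working session

There is one attempt and no reset: what is moved stays moved. The work goes in short steps, Python scripts to look and compute and a tool call to move; the robot and the scene stay as the last step left them, time stands still between calls to the robot, and variables do not carry over. Pictures are saved under pics/ and viewed, at most 10 in all, crops included, and the job is handed in when it is done.

Besides the shell and the picture viewer there is one more tool, called in YAML: its name, and indented under it one key for each argument. move_arm: Moves the arm, as the interface text tells. Its arguments: {"type":"object","properties":{"increments":{"type":"array"}},"required":["increments"]}

```bash
ls; mkdir -p pics; python3 - <<'E'
from plant import manip
import cv2,json
s=manip.state();print({k:s[k] for k in("time","tool_pos","tool_rot","gripper_width","joint_pos")})
for n in("top","side"):
    f=manip.grab_frame(n);cv2.imwrite(f"pics/{n}0.png",f["image"])
    print(n,f["fov_y"],f["cx"],f["cy"],f["eye"],f["rotation"])
E
```

```text
pics
{'time': 0.0, 'tool_pos': array([0.24583108, 0.57394286, 0.23006369]), 'tool_rot': array([-3.27368797e-04,  2.01022377e-01,  9.79586107e-01, -9.77996164e-04]), 'gripper_width': 1.0047913807215272, 'joint_pos': array([ 1.04699519e+00,  5.33530085e-02,  1.61429688e+00,  3.33855528e-06,
        1.47600543e+00, -1.18998255e-01])}
top 55.200352551548306 311.77878515045137 233.3609465240668 [0.29841662 0.02826245 1.39793921] [-0.05954176  0.70459736 -0.70386532  0.06760885]
side 44.7474436233945 314.2547179058145 243.8217295570943 [-0.11442045  1.23636316  1.07886285] [ 0.10537085 -0.2231986   0.85754343 -0.45132984]
```

View pics/top0.png

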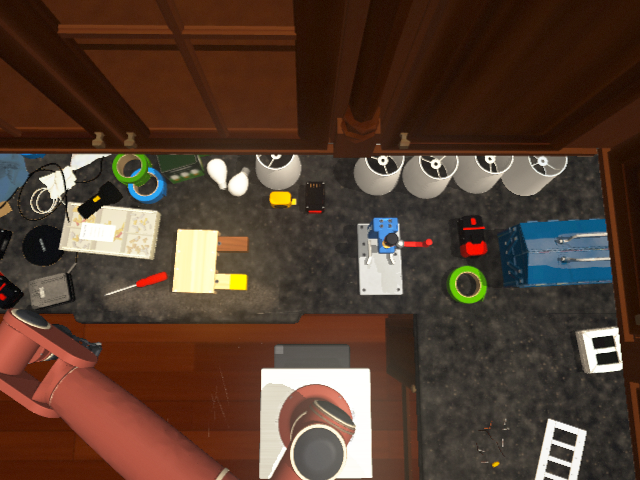

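View pics/side0.png

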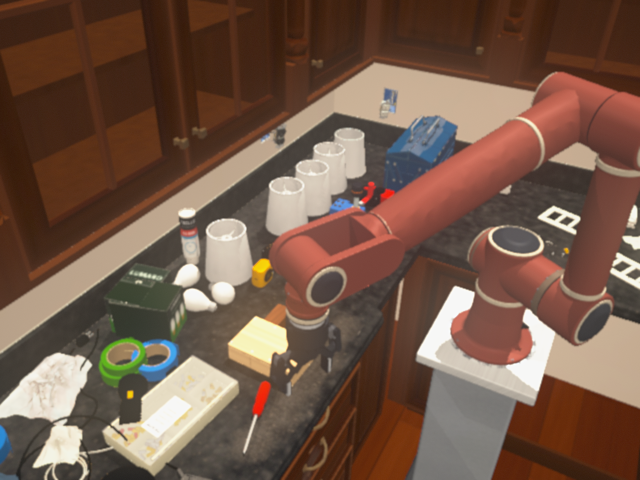

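The top view shows the rack at px (175–217, 230–293), with the light cleat's yellow end at about (232, 282) and the dark cleat at (233, 244). The stand is at (358–403, 218–294), with the lever post at about (430, 242). The side view mostly shows the arm. Next I'll enlarge the top view to measure.

```bash
cat > h.py <<'E'
import numpy as np,cv2
from scipy.spatial.transform import Rotation as R
from plant import manip
def q2R(q): return R.from_quat(np.roll(q,-1)).as_matrix()
def onplane(f,uv,z):
    fl=240/np.tan(np.radians(f["fov_y"]/2)); u,v=uv
    d=q2R(f["rotation"])@np.array([(u-f["cx"])/fl,(v-f["cy"])/fl,1]); e=np.array(f["eye"])
    return e+d*(z-e[2])/d[2]
def proj(f,p):
    fl=240/np.tan(np.radians(f["fov_y"]/2)); c=q2R(f["rotation"]).T@(np.array(p)-f["eye"])
    return np.array([f["cx"]+fl*c[0]/c[2],f["cy"]+fl*c[1]/c[2]])
def wonplane(f,s,uv,z):
    fl=240/np.tan(np.radians(f["fov_y"]/2)); d=np.array([uv[0]-f["cx"],uv[1]-f["cy"]]); r=np.hypot(*d); a=r/fl
    c=np.array([*(d/max(r,1e-9)*np.sin(a)),np.cos(a)]); T=np.array(f["T_tool_cam"]); Rt=q2R(s["tool_rot"])
    o=Rt@T[:3,3]+s["tool_pos"]; w=Rt@T[:3,:3]@c
    return o+w*(z-o[2])/w[2]
E
python3 - <<'E'
from h import *
f=manip.grab_frame("top");im=f["image"]
a=cv2.resize(im[215:305,165:265],None,fx=5,fy=5,interpolation=cv2.INTER_CUBIC)
b=cv2.resize(im[210:300,350:440],None,fx=5,fy=5,interpolation=cv2.INTER_CUBIC)
b=cv2.resize(im[210:300,350:410+30],None,fx=5,fy=5,interpolation=cv2.INTER_CUBIC)
o=np.hstack([a,b])[:, :]
print(o.shape)
cv2.imwrite("pics/z0.png",cv2.resize(o,(800,int(o.shape[0]*800/o.shape[1]))))
print("table",onplane(f,(311,233),0))
hsv=cv2.cvtColor(im,cv2.COLOR_BGR2HSV)
m=cv2.inRange(hsv,(22,180,120),(33,255,255));m[:,:205]=0;m[:,260:]=0;m[:270]=0;m[300:]=0
c=max(cv2.findContours(m,0,1)[0],key=cv2.contourArea);r=cv2.minAreaRect(c);print(r)
for p in cv2.boxPoints(r):print(p,onplane(f,p,.036))
w=manip.grab_frame("wrist");cv2.imwrite("pics/w0.png",w["image"]);print(w["fov_y"],w["cx"],w["cy"],np.round(w["T_tool_cam"],3))
E
```

```text
(450, 950, 3)
table [0.55403918 0.01466008 0.        ]
((238.5, 281.5), (15.0, 17.0), 90.0)
[230. 274.] [0.42350608 0.25488801 0.036     ]
[247. 274.] [0.42355934 0.2046156  0.036     ]
[247. 289.] [0.37935925 0.20350007 0.036     ]
[230. 289.] [0.3793249  0.25348098 0.036     ]
65.70646984690485 314.9806082773824 237.45192977311459 [[-0.    -0.948 -0.319  0.082]
 [ 1.     0.    -0.001  0.   ]
 [ 0.001 -0.319  0.948 -0.143]
 [ 0.     0.     0.     1.   ]]
```

View pics/z0.png

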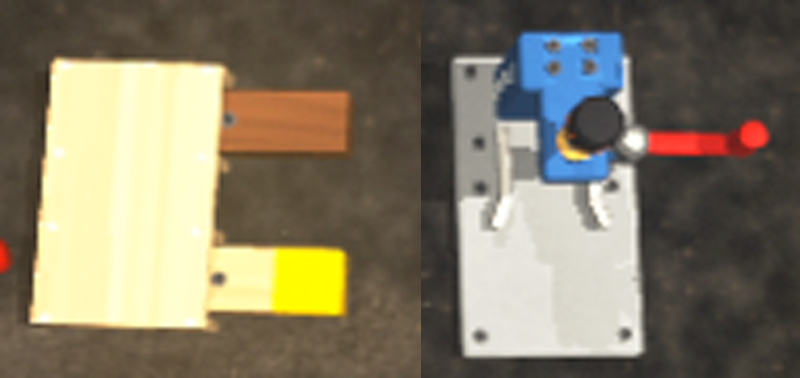

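View pics/w0.png

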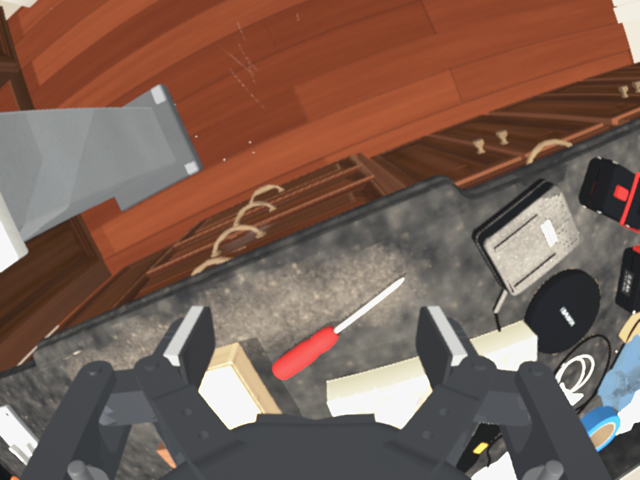

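The zoom gives the rack-top corners, the cleat edges and the base-plate corners. The wrist view shows that the screwdriver lies under the arm, clear of the path. Now I'll turn these into world poses.

```bash
python3 - <<'E'
from h import *
f=manip.grab_frame("top")
k=5*800/950
A=lambda p:(165+p[0]/k-.4,215+p[1]/k-.4)
B=lambda p:(350+(p[0]-421)/k-.4,210+p[1]/k-.4)
def show(n,F,ps,z):
    P=[onplane(f,F(p),z) for p in ps]; print(n,np.round([p[:2] for p in P],4).tolist()); return P
show("rack",A,[(55,60),(225,64),(212,330),(32,323)],.05)
show("cleat top: edges L/R",A,[(222,247),(345,249),(345,315),(216,311)],.036)
show("dark",A,[(225,90),(350,92),(350,154),(225,151)],.036)
show("plate TL BL BR",B,[(453,58),(463,356),(643,353)],.014)
show("column/top z.14",B,[(520,34),(622,34),(545,181),(607,181)],.14)
show("knob top",B,[(600,117)],.233)
show("post top",B,[(754,134)],.178)
E
```

```text
rack [[0.5566, 0.4125], [0.554, 0.2924], [0.367, 0.2945], [0.3717, 0.4187]]
cleat top: edges L/R [[0.4257, 0.2924], [0.4243, 0.206], [0.3782, 0.2048], [0.3809, 0.295]]
dark [[0.5378, 0.2944], [0.5365, 0.2053], [0.4918, 0.2042], [0.4938, 0.2928]]
plate TL BL BR [[0.5819, -0.1275], [0.3656, -0.1308], [0.3677, -0.2592]]
column/top z.14 [[0.5725, -0.1583], [0.5727, -0.2265], [0.4737, -0.1724], [0.4738, -0.2133]]
knob top [[0.5004, -0.1924]]
post top [[0.499, -0.3015]]
```

```bash
cat >> h.py <<'E'
def plan(target,yaw_deg,n,jaw,start=None):
    "rows to bring TCP to target with tool y at world yaw; returns rounded rows"
    s=manip.state(); p=np.array(s["tool_pos"]); Rt=q2R(s["tool_rot"])
    y0=np.arctan2(Rt[1,1],Rt[0,1]); sp=(y0-np.radians(yaw_deg)+np.pi)%(2*np.pi)-np.pi
    out=[];t=np.array(target)
    for i in range(n):
        q=p+(t-p)/(n-i); ya=y0-sp*i/n
        Y=np.array([np.cos(ya),np.sin(ya),0]);X=np.array([-Y[1],Y[0],0]);d=(q-p)*1000   # tool z down: x = y cross z
        r=[round(float(X@d),1),round(float(Y@d),1),round(float(-d[2]),1),round(sp/n,3),jaw]
        p=p+(X*r[0]+Y*r[1]-np.array([0,0,r[2]]))/1000; out.append(r)
    for r in out: print(r)
E
python3 - <<'E'
from h import *
s=manip.state();print(np.round(q2R(s["tool_rot"]),3))
plan([.402,.232,.12],-1,10,1.0)
E
```

```text
[[-0.919  0.394 -0.001]
 [ 0.394  0.919 -0.001]
 [ 0.    -0.001 -1.   ]]
[-27.8, -25.3, 11.1, np.float64(0.118), 1.0]
[-30.6, -21.8, 11.1, np.float64(0.118), 1.0]
[-33.0, -18.1, 11.1, np.float64(0.118), 1.0]
[-34.9, -14.1, 11.1, np.float64(0.118), 1.0]
[-36.3, -9.8, 11.0, np.float64(0.118), 1.0]
[-37.2, -5.5, 11.1, np.float64(0.118), 1.0]
[-37.6, -1.1, 11.0, np.float64(0.118), 1.0]
[-37.5, 3.4, 11.1, np.float64(0.118), 1.0]
[-36.8, 7.8, 11.0, np.float64(0.118), 1.0]
[-35.6, 12.0, 11.1, np.float64(0.118), 1.0]
```

move_arm:
  increments: [-28,-25,8,0.118,1,-31,-22,8,0.118,1,-33,-18,8,0.118,1,-35,-14,8,0.118,1,-36,-10,8,0.118,1,-37,-5.5,8,0.118,1,-38,-1,8,0.118,1,-37.5,3.5,8,0.118,1]

```text
time: 0.92
tool_pos: [0.3722, 0.2991, 0.167]
tool_rot: [0.0, 0.627, 0.779, 0.0]
contact_force: [0.1, 0.8, -0.2]
gripper_width: 0.997
grasp_force: 0.0
```

```bash
python3 - <<'E'
from h import *
s=manip.state();print(np.round(q2R(s["tool_rot"]),3),s["tool_pos"])
plan([.402,.232,.09],-1,3,1.0)
E
```

```text
[[-0.215  0.977  0.   ]
 [ 0.977  0.215  0.   ]
 [ 0.     0.001 -1.   ]] [0.37223838 0.29907377 0.16700992]
[-24.0, 4.9, 25.7, np.float64(0.078), 1.0]
[-23.5, 6.7, 25.7, np.float64(0.078), 1.0]
[-22.9, 8.6, 25.6, np.float64(0.078), 1.0]
```

move_arm:
  increments: [-24,5,25.5,0.078,1,-23.5,6.5,25.5,0.078,1,-23,8.5,25.5,0.078,1,0,0,30,0,1,0,0,30,0,1,0,0,20,0,1,0,0,6,0,1,0,0,0,0,0]

```text
time: 1.58
tool_pos: [0.4003, 0.233, 0.0029]
tool_rot: [-0.001, 0.711, 0.703, -0.002]
contact_force: [0.3, -0.4, 0.5]
gripper_width: 0.889
grasp_force: 0.0
```

move_arm:
  increments: [0,0,0,0,0,0,0,0,0,0,0,0,0,0,0,0,0,0,0,0,0,0,0,0,0]

```text
time: 2.0
tool_pos: [0.4038, 0.2346, 0.0071]
tool_rot: [0.001, 0.711, 0.703, 0.002]
contact_force: [-0.6, 0.1, 5.7]
gripper_width: 0.513
grasp_force: 63.4
```

move_arm:
  increments: [-4,0,-5,0,0,-18,0,0,0,0,-20,0,0,0,0,-20,0,0,0,0,-20,0,0,0,0,-20,0,0,0,0,-20,0,0,0,0,-15,0,0,0,0]

```text
time: 2.67
tool_pos: [0.3992, 0.0951, 0.0094]
tool_rot: [-0.0, 0.711, 0.703, -0.001]
contact_force: [0.4, 0.4, -2.2]
gripper_width: 0.519
grasp_force: 62.5
```

move_arm:
  increments: [0,0,1,0,0,0,0,0,0,0,0,0,0,0,0.75,0,0,0,0,0.75,0,0,0,0,0.75,0,0,0,0,1,0,0,0,0,1]

```text
time: 3.25
tool_pos: [0.4005, 0.0972, 0.009]
tool_rot: [0.0, 0.711, 0.703, 0.0]
contact_force: [0.6, 1.3, 0.7]
gripper_width: 0.993
grasp_force: 0.0
```

```bash
python3 - <<'E'
from h import *
s=manip.state();print(s["time"],s["tool_pos"],s["gripper_width"],s["grasp_force"])
f=manip.grab_frame("top");im=f["image"]
a=cv2.resize(im[215:305,200:300],None,fx=4,fy=4,interpolation=cv2.INTER_CUBIC)
s=manip.state();w=manip.grab_frame("wrist");wi=w["image"]
o=np.zeros((480,800,3),np.uint8);o[:360,:400]=a;o[:300,400:]=cv2.resize(wi,(400,300))
cv2.imwrite("pics/c1.png",o)
E
```

```text
3.25 [0.40048391 0.09715282 0.00902749] 0.9929705139830198 0.0
```

View pics/c1.png

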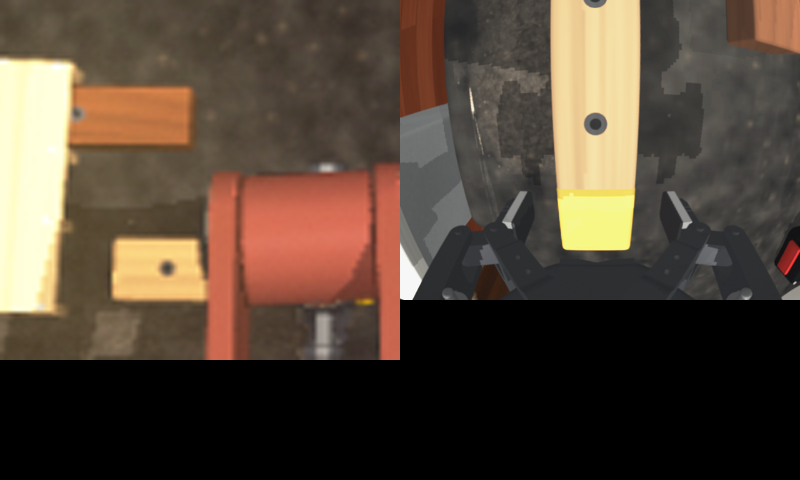

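The cleat lies free on the worktop: its plain end is at top px (228, 282), about 30 mm clear of the mouth. The wrist view shows it straight between the open fingers. Next I slide back along it and regrip on bare wood.

move_arm:
  increments: [30,0,0,0,1,38,0,0,0,1,38,0,0,0,1,0,0,0,0,1,0,0,0,0,0,0,0,0,0,0,0,0,0,0,0,0,0,0,0,0]

```text
time: 4.02
tool_pos: [0.4019, 0.2018, 0.0091]
tool_rot: [0.0, 0.712, 0.702, 0.0]
contact_force: [0.5, -0.0, -1.3]
gripper_width: 0.517
grasp_force: 63.3
```

move_arm:
  increments: [0,0,0,0,0,0,0,0,0,0,0,0,0,0,0,0,0,-15,0,0,0,0,-25,0,0,0,0,-25,0,0]

```text
time: 4.52
tool_pos: [0.3997, 0.2019, 0.0726]
tool_rot: [-0.001, 0.712, 0.703, -0.002]
contact_force: [0.1, -0.1, -2.8]
gripper_width: 0.511
grasp_force: 63.1
```

```bash
python3 - <<'E'
from h import *
s=manip.state();print(s["time"],s["tool_pos"],s["gripper_width"],s["grasp_force"])
plan([.325,-.196,.075],90.9,14,0)
E
```

```text
4.5167 [0.39965637 0.20189667 0.07259296] 0.5106522967798873 63.11505317687988
[-28.5, -5.0, -0.2, np.float64(-0.114), 0]
[-27.7, -8.2, -0.2, np.float64(-0.114), 0]
[-26.6, -11.3, -0.2, np.float64(-0.114), 0]
[-25.2, -14.2, -0.2, np.float64(-0.114), 0]
[-23.4, -17.0, -0.2, np.float64(-0.114), 0]
[-21.3, -19.6, -0.2, np.float64(-0.114), 0]
[-18.9, -21.9, -0.2, np.float64(-0.114), 0]
[-16.3, -23.9, -0.1, np.float64(-0.114), 0]
[-13.5, -25.6, -0.2, np.float64(-0.114), 0]
[-10.4, -27.0, -0.1, np.float64(-0.114), 0]
[-7.3, -28.0, -0.2, np.float64(-0.114), 0]
[-4.1, -28.6, -0.1, np.float64(-0.114), 0]
[-0.8, -28.9, -0.2, np.float64(-0.114), 0]
[2.5, -28.7, -0.1, np.float64(-0.114), 0]
```

move_arm:
  increments: [-28.5,-5,0,-0.114,0,-27.5,-8,0,-0.114,0,-26.5,-11.5,0,-0.114,0,-25,-14,0,-0.114,0,-23.5,-17,0,-0.114,0,-21.5,-19.5,0,-0.114,0,-19,-22,0,-0.114,0,-16,-24,0,-0.114,0]

```text
time: 5.18
tool_pos: [0.358, -0.0195, 0.073]
tool_rot: [-0.001, 0.338, 0.941, 0.0]
contact_force: [0.4, 0.1, -2.6]
gripper_width: 0.512
grasp_force: 63.3
```

move_arm:
  increments: [-13.5,-25.5,0,-0.114,0,-10.5,-27,0,-0.114,0,-7.5,-28,0,-0.114,0,-4,-28.5,0,-0.114,0,-1,-29,0,-0.114,0,2.5,-28.5,0,-0.114,0,0,0,0,0,0,0,0,0,0,0]

```text
time: 5.85
tool_pos: [0.3218, -0.1794, 0.0732]
tool_rot: [-0.001, 0.025, 1.0, 0.001]
contact_force: [-0.1, -0.4, -2.3]
gripper_width: 0.514
grasp_force: 63.3
```

```bash
python3 - <<'E'
from h import *
s=manip.state();print(s["time"],s["tool_pos"],np.round(q2R(s["tool_rot"])[:,:2],4).tolist(),s["gripper_width"],s["grasp_force"])
w=manip.grab_frame("wrist");cv2.imwrite("pics/w2.png",w["image"])
E
```

```text
5.85 [ 0.32176278 -0.17942263  0.07318007] [[-0.9988, 0.0496], [0.0496, 0.9988], [0.0013, 0.0014]] 0.5140094874452709 63.293291330337524
```

View pics/w2.png

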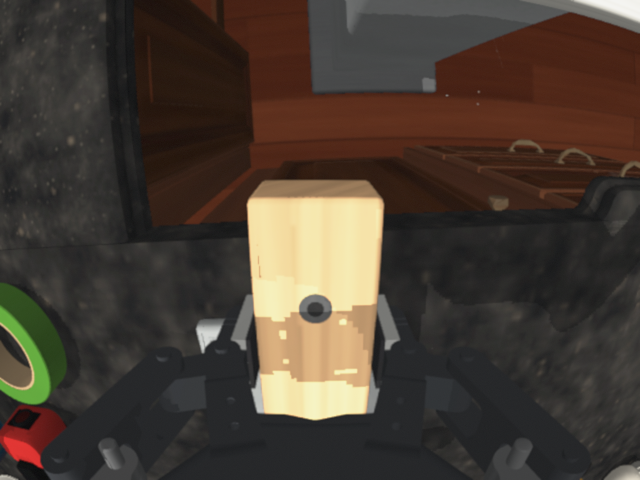

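The wrist camera looks back towards the robot, so it doesn't see the stand. It does confirm the cleat is held squarely on bare wood, with its screw at (315, 309). I'll use the stand pose from the top view: origin about (0.4745, −0.1933), yaw about 0.016.

```bash
python3 - <<'E'
from h import *
plan([.335,-.1955,.045],90.9,3,0)
E
```

```text
[-4.6, -5.4, 9.4, np.float64(-0.021), 0]
[-4.5, -5.5, 9.3, np.float64(-0.021), 0]
[-4.3, -5.7, 9.4, np.float64(-0.021), 0]
```

move_arm:
  increments: [-4.5,-5.5,9.3,-0.021,0,-4.5,-5.5,9.3,-0.021,0,-4.5,-5.5,9.3,-0.021,0,0,0,0,0,0]

```text
time: 6.23
tool_pos: [0.3353, -0.194, 0.0439]
tool_rot: [-0.001, -0.01, 1.0, 0.001]
contact_force: [-0.5, 0.0, -3.0]
gripper_width: 0.517
grasp_force: 63.1
```

```bash
python3 - <<'E'
from h import *
s=manip.state();print(s["time"],s["tool_pos"],np.round(q2R(s["tool_rot"]),4).tolist(),s["contact_force"])
f=manip.grab_frame("top");im=f["image"]
g=manip.grab_frame("side")["image"]
a=cv2.resize(im[200:310,330:450],(480,440),interpolation=cv2.INTER_CUBIC)
b=cv2.resize(g[150:290,280:400],(320,373),interpolation=cv2.INTER_CUBIC)
o=np.zeros((440,800,3),np.uint8);o[:,:480]=a;o[:373,480:]=b
cv2.imwrite("pics/c2.png",o)
plan([.375,-.195,.045],90.9,3,0)
E
```

```text
6.2333 [ 0.33526506 -0.19397305  0.04392601] [[-0.9998, -0.0193, -0.003], [-0.0194, 0.9998, 0.0029], [0.0029, 0.0029, -1.0]] [-0.49181274  0.01496795 -3.02130277]
[-13.2, -0.5, 0.1, np.float64(0.001), 0]
[-13.1, -0.5, 0.1, np.float64(0.001), 0]
[-13.2, -0.4, 0.1, np.float64(0.001), 0]
```

View pics/c2.png

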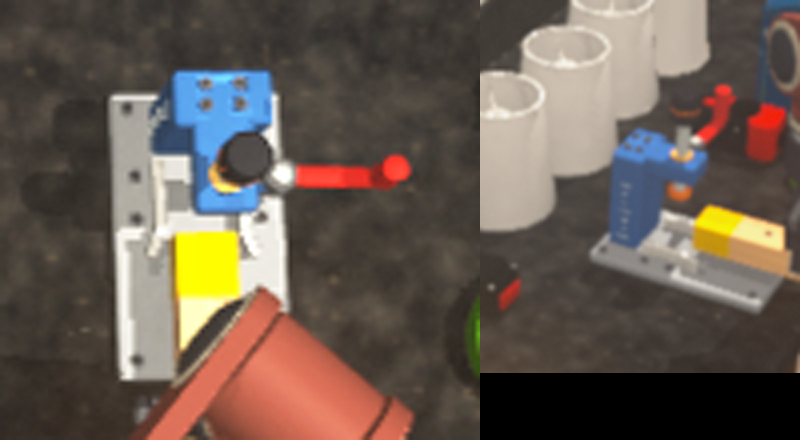

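The yellow end face is at top px (376–390, 258), in front of the rails and below the raised orange foot. I'll check the lateral alignment numerically.

```bash
python3 - <<'E'
from h import *
f=manip.grab_frame("top")
A=lambda p:(330+p[0]/4-.4,200+p[1]/4-.4)
for n,p,z in [("yel L",(176,233),.071),("yel R",(238,233),.071),("arm L",(195,212),.14),("arm R",(257,212),.14),("plate BL",(121,380),.014),("plate TL",(110,95),.014),("plate R front",(290,310),.014),("plate R back",(280,100),.014),("railL flare tip",(157,255),.03),("railR flare tip",(252,255),.03)]:
    print(n,np.round(onplane(f,A(p),z)[:2],4))
E
```

```text
yel L [ 0.4678 -0.1671]
yel R [ 0.4679 -0.2124]
arm L [ 0.4737 -0.1705]
arm R [ 0.4737 -0.2135]
plate BL [ 0.3642 -0.1316]
plate TL [ 0.582  -0.1272]
plate R front [ 0.4167 -0.2603]
plate R back [ 0.5784 -0.2583]
railL flare tip [ 0.4564 -0.1585]
railR flare tip [ 0.4565 -0.2298]
```

move_arm:
  increments: [-13,-2.5,0,0.003,0,-13,0,0,0,0,-13,0,0,0,0,0,0,10,0,0,0,0,6,0,0,0,0,2,0,0,0,0,0,0,0]

```text
time: 6.97
tool_pos: [0.3733, -0.1965, 0.0264]
tool_rot: [-0.001, -0.008, 1.0, 0.001]
contact_force: [0.1, 0.7, -2.8]
gripper_width: 0.516
grasp_force: 63.4
```

move_arm:
  increments: [0,0,2,0,0,0,0,1,0,0,0,0,0,0,0]

```text
time: 7.22
tool_pos: [0.3746, -0.1975, 0.0248]
tool_rot: [-0.0, -0.007, 1.0, 0.0]
contact_force: [-0.0, 0.2, -1.5]
gripper_width: 0.519
grasp_force: 63.4
```

move_arm:
  increments: [-7,1.5,0,0,0,-7,0,0,0,0,-5,0,0,0,0,-2,0,0,0,0,0,0,0,0,0]

```text
time: 7.63
tool_pos: [0.3967, -0.1958, 0.0252]
tool_rot: [0.0, -0.008, 1.0, -0.0]
contact_force: [-0.6, 1.0, -2.5]
gripper_width: 0.514
grasp_force: 63.3
```

move_arm:
  increments: [-2,0,0.5,0,0,-2,0,0,0,0,0,0,0,0,0]

```text
time: 7.88
tool_pos: [0.4001, -0.1956, 0.0244]
tool_rot: [0.0, -0.008, 1.0, 0.0]
contact_force: [0.9, -0.4, -2.4]
gripper_width: 0.511
grasp_force: 63.3
```

move_arm:
  increments: [-2,0,0.5,0,0,-2,0,0,0,0,0,0,0,0,0]

```text
time: 8.13
tool_pos: [0.4012, -0.1954, 0.0231]
tool_rot: [-0.004, -0.008, 1.0, 0.0]
contact_force: [-11.2, -1.9, 2.3]
gripper_width: 0.519
grasp_force: 63.8
```

It touches the column at −11 N in x, and it is resting on the plate. I'll relieve the push and open.

move_arm:
  increments: [2,0,-0.5,0,0,0,0,0,0,0.75,0,0,0,0,0.75,0,0,0,0,1,0,0,0,0,1,0,0,0,0,1,0,0,0,0,1]

```text
time: 8.72
tool_pos: [0.4022, -0.1957, 0.0246]
tool_rot: [0.0, -0.008, 1.0, -0.0]
contact_force: [-0.7, -0.0, -0.3]
gripper_width: 1.002
grasp_force: 0.0
```

```bash
python3 - <<'E'
from h import *
s=manip.state();print(s["time"],s["tool_pos"],s["gripper_width"],s["contact_force"])
f=manip.grab_frame("top")["image"]
g=manip.grab_frame("side")["image"]
a=cv2.resize(f[200:310,330:450],(480,440),interpolation=cv2.INTER_CUBIC)
b=cv2.resize(g[170:290,300:400],(320,384),interpolation=cv2.INTER_CUBIC)
o=np.zeros((440,800,3),np.uint8);o[:,:480]=a;o[:384,480:]=b
cv2.imwrite("pics/c3.png",o)
E
```

```text
8.7167 [ 0.40217647 -0.19568478  0.02464599] 1.0017707867726784 [-0.73295675 -0.02023    -0.25013068]
```

View pics/c3.png

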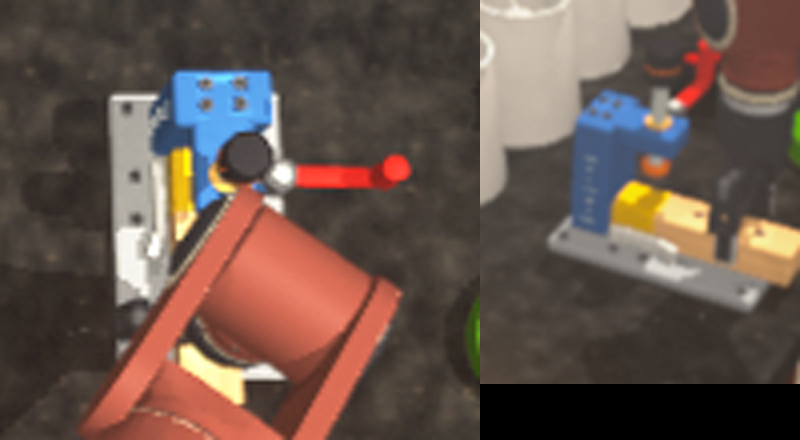

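The cleat is seated: its yellow end meets the blue column under the raised foot (side crop, about (640, 205)) and the gripper is open. Next I go up, shut the gripper and move over the knob.

move_arm:
  increments: [0,0,-20,0,1,5,0,-35,0,1,10,0,-38,0,1,10,0,-38,0,1,10,0,-38,0,0,10,0,-38,0,0,0,0,-38,0,0,0,0,-35,0,0]

```text
time: 9.48
tool_pos: [0.3564, -0.1962, 0.307]
tool_rot: [0.001, -0.007, 1.0, -0.001]
contact_force: [0.7, -0.6, -0.3]
gripper_width: 0.454
grasp_force: 0.0
```

```bash
python3 - <<'E'
from h import *
s=manip.state();print(s["time"],s["tool_pos"])
plan([.4998,-.1927,s["tool_pos"][2]],90.9,5,0)
E
```

```text
9.4833 [ 0.35644162 -0.19617901  0.30703488]
[-28.7, 0.3, -0.0, np.float64(-0.0), 0]
[-28.7, 0.3, -0.0, np.float64(-0.0), 0]
[-28.7, 0.2, -0.0, np.float64(-0.0), 0]
[-28.6, 0.3, -0.0, np.float64(-0.0), 0]
[-28.7, 0.2, -0.0, np.float64(-0.0), 0]
```

move_arm:
  increments: [-29,0.5,0,0,0,-29,0.5,0,0,0,-29,0.5,0,0,0,-28,0,0,0,0,-28,0,0,0,0,0,0,25,0,0,0,0,20,0,0,0,0,6,0,0]

```text
time: 10.15
tool_pos: [0.4988, -0.1916, 0.2492]
tool_rot: [-0.003, -0.008, 1.0, 0.002]
contact_force: [-0.9, 0.2, -1.1]
gripper_width: 0.0
grasp_force: 0.0
```

move_arm:
  increments: [0,0,5,0,0,0,0,5,0,0,0,0,5,0,0,0,0,5,0,0]

```text
time: 10.48
tool_pos: [0.5002, -0.193, 0.2344]
tool_rot: [0.001, -0.008, 1.0, -0.001]
contact_force: [-0.2, -0.9, 0.3]
gripper_width: -0.003
grasp_force: 0.0
```

move_arm:
  increments: [0,0,5,0,0,0,0,5,0,0,0,0,5,0,0,0,0,5,0,0]

```text
time: 10.82
tool_pos: [0.5001, -0.1928, 0.2136]
tool_rot: [0.0, -0.008, 1.0, -0.0]
contact_force: [0.5, 0.1, 1.8]
gripper_width: -0.002
grasp_force: 0.9
```

move_arm:
  increments: [0,0,5,0,0,0,0,5,0,0,0,0,4,0,0]

```text
time: 11.07
tool_pos: [0.5, -0.1928, 0.199]
tool_rot: [0.0, -0.008, 1.0, -0.0]
contact_force: [0.0, -1.2, 1.8]
gripper_width: 0.001
grasp_force: 0.9
```

Pushing the knob at about 2 N; I'll approach the cleat slowly from here.

move_arm:
  increments: [0,0,3,0,0,0,0,3,0,0,0,0,2,0,0,0,0,0,0,0]

```text
time: 11.4
tool_pos: [0.4996, -0.1924, 0.1908]
tool_rot: [-0.0, -0.008, 1.0, 0.0]
contact_force: [0.2, 0.3, -0.2]
gripper_width: 0.001
grasp_force: 0.0
```

move_arm:
  increments: [0,0,1,0,0,0,0,1,0,0,0,0,0,0,0]

```text
time: 11.65
tool_pos: [0.4997, -0.1924, 0.1892]
tool_rot: [-0.0, -0.008, 1.0, 0.0]
contact_force: [0.3, 0.2, -0.8]
gripper_width: -0.001
grasp_force: 0.0
```

move_arm:
  increments: [0,0,1,0,0,0,0,0.5,0,0,0,0,0,0,0]

```text
time: 11.9
tool_pos: [0.4998, -0.1925, 0.188]
tool_rot: [-0.0, -0.008, 1.0, 0.0]
contact_force: [-0.5, -0.1, 1.1]
gripper_width: -0.002
grasp_force: 0.7
```

move_arm:
  increments: [0,0,1,0,0,0,0,0,0,0]

```text
time: 12.07
tool_pos: [0.4999, -0.1925, 0.1872]
tool_rot: [-0.0, -0.008, 1.0, 0.0]
contact_force: [-1.7, 1.3, 3.2]
gripper_width: 0.001
grasp_force: 1.7
```

move_arm:
  increments: [0,0,1,0,0,0,0,0,0,0]

```text
time: 12.23
tool_pos: [0.4999, -0.1925, 0.1864]
tool_rot: [-0.0, -0.008, 1.0, 0.0]
contact_force: [-1.8, 1.5, 4.5]
gripper_width: 0.0
grasp_force: 2.4
```

move_arm:
  increments: [0,0,0.7,0,0,0,0,0,0,0,0,0,0,0,0]

```text
time: 12.48
tool_pos: [0.4999, -0.1925, 0.1859]
tool_rot: [-0.0, -0.008, 1.0, 0.0]
contact_force: [-3.1, 1.4, 6.4]
gripper_width: 0.002
grasp_force: 2.9
```

The foot is resting on the cleat at about 6 N total. Now I lift and go behind the lever post.

move_arm:
  increments: [0,0,-3,0,0,0,0,-25,0,0,0,0,-25,0,0,0,0,0,0,0]

```text
time: 12.82
tool_pos: [0.5022, -0.1939, 0.2436]
tool_rot: [0.004, -0.008, 1.0, -0.002]
contact_force: [0.4, -1.1, 1.7]
gripper_width: -0.003
grasp_force: 0.0
```

```bash
python3 - <<'E'
from h import *
s=manip.state();print(s["time"],s["tool_pos"],s["contact_force"])
f=manip.grab_frame("top");im=f["image"]
a=cv2.resize(im[200:310,350:470],(480,440),interpolation=cv2.INTER_CUBIC)
cv2.imwrite("pics/c4.png",a)
hsv=cv2.cvtColor(im,cv2.COLOR_BGR2HSV)
m=cv2.inRange(hsv,(0,170,170),(8,255,255));m[:,:418]=0;m[:,440:]=0;m[:225]=0;m[260:]=0
ys,xs=np.nonzero(m);print(len(xs),xs.min(),xs.max(),ys.min(),ys.max())
plan([.532,-.303,.235],90.9,4,0)
E
```

```text
12.8167 [ 0.50221944 -0.19394975  0.24358324] [ 0.35995898 -1.06629415  1.70151288]
23 418 422 242 246
[-7.2, -27.5, 1.6, np.float64(-0.0), 0]
[-7.2, -27.5, 1.6, np.float64(-0.0), 0]
[-7.2, -27.4, 1.6, np.float64(-0.0), 0]
[-7.2, -27.5, 1.5, np.float64(-0.0), 0]
```

View pics/c4.png

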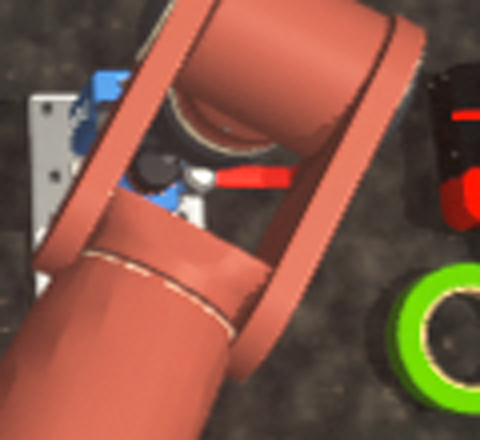

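The lever still points right, with its bar at crop (255, 177). The knob is lowered and the area behind the post is clear.

move_arm:
  increments: [-8,-27.5,0,0,0,-8,-27.5,0,0,0,-8,-27.5,0,0,0,-8,-27,0,0,0,0,0,0,0,0,0,0,35,0,0,0,0,35,0,0,0,0,15,0,0]

```text
time: 13.53
tool_pos: [0.5308, -0.2995, 0.1466]
tool_rot: [-0.003, -0.008, 1.0, 0.003]
contact_force: [-1.4, 1.3, -1.1]
gripper_width: -0.001
grasp_force: 0.0
```

move_arm:
  increments: [0,0,0,0,0,5,0,0,0,0,3,0,0,0,0,0,0,0,0,0]

```text
time: 13.87
tool_pos: [0.526, -0.3023, 0.1555]
tool_rot: [0.001, -0.008, 1.0, -0.001]
contact_force: [-0.7, -0.3, -0.7]
gripper_width: 0.003
grasp_force: 0.0
```

move_arm:
  increments: [6,0,0,0,0,7.1,-1.6,0,0.1,0,7.1,-1.6,0,0.1,0,7.1,-1.6,0,0.1,0,7.1,-1.6,0,0.1,0]

```text
time: 14.28
tool_pos: [0.4915, -0.3049, 0.1553]
tool_rot: [0.002, 0.194, 0.981, -0.001]
contact_force: [2.5, 0.5, 0.6]
gripper_width: 0.002
grasp_force: 1.0
```

```bash
cat >> h.py <<'E'
def rel():
    s=manip.state();Rt=q2R(s["tool_rot"]);P=np.array([.5001,-.2309,s["tool_pos"][2]])
    print("pivot in tool mm",np.round(Rt.T@(P-s["tool_pos"])*1000,1),"yaw_y deg",np.degrees(np.arctan2(Rt[1,1],Rt[0,1])),s["contact_force"],s["time"])
E
python3 -c "
from h import *
rel()"
```

```text
pivot in tool mm [20.1 71.7 -0.1] yaw_y deg 67.66960549829203 [2.5198096  0.54703157 0.58562859] 14.2833
```

Contact is as expected (2.5 N) and the arc geometry holds, so I continue it.

move_arm:
  increments: [7.1,-1.6,0,0.1,0,7.1,-1.6,0,0.1,0,7.1,-1.6,0,0.1,0,7.1,-1.6,0,0.1,0,7.1,-1.6,0,0.1,0,7.1,-1.6,0,0.1,0,7.1,-1.6,0,0.1,0]

```text
time: 14.87
tool_pos: [0.4467, -0.2828, 0.1552]
tool_rot: [0.002, 0.518, 0.855, -0.0]
contact_force: [2.0, -1.2, 0.1]
gripper_width: 0.001
grasp_force: 0.9
```

```bash
python3 -c "
from h import *
rel()"
```

```text
pivot in tool mm [21.3 71.4  0. ] yaw_y deg 27.552028711883167 [ 1.99456425 -1.2290135   0.14254868] 14.8667
```

move_arm:
  increments: [7.1,-1.5,0,0.1,0,7.1,-1.5,0,0.1,0,7.1,-1.5,0,0.1,0,7.1,-1.5,0,0.1,0,0,0,0,0,0]

```text
time: 15.28
tool_pos: [0.4313, -0.2573, 0.1549]
tool_rot: [0.002, 0.676, 0.737, 0.0]
contact_force: [-0.3, 0.6, -0.0]
gripper_width: -0.0
grasp_force: 0.0
```

move_arm:
  increments: [2.5,0,0,0.03,0,2.5,0,0,0.03,0,0,0,0,0,0]

```text
time: 15.53
tool_pos: [0.4308, -0.2543, 0.1547]
tool_rot: [0.002, 0.697, 0.717, -0.002]
contact_force: [-1.3, -5.1, 0.0]
gripper_width: 0.002
grasp_force: 2.6
```

```bash
python3 -c "
from h import *
rel()"
```

```text
pivot in tool mm [21.4 70.  -0.1] yaw_y deg 1.6149681501714104 [-1.30184591 -5.06547908  0.01438456] 15.5333
```

move_arm:
  increments: [2,0,0,0,0,0,0,0,0,0]

```text
time: 15.7
tool_pos: [0.4308, -0.2541, 0.1548]
tool_rot: [0.004, 0.697, 0.717, -0.003]
contact_force: [-0.6, -11.9, -3.4]
gripper_width: 0.002
grasp_force: 5.7
```

move_arm:
  increments: [-8,0,0,0,0,-20,0,0,0,0,-10,0,-30,0,0,0,0,-38,0,0,0,0,-38,0,0,-35,0,0,0,0,-38,0,0,0,0,-38,0,0,0,0]

```text
time: 16.37
tool_pos: [0.4352, -0.4011, 0.2618]
tool_rot: [0.002, 0.696, 0.718, 0.0]
contact_force: [0.5, -0.4, 0.5]
gripper_width: -0.002
grasp_force: 0.0
```

```bash
python3 - <<'E'
from h import *
s=manip.state();print(s["time"],s["tool_pos"],s["contact_force"])
f=manip.grab_frame("top")["image"]
g=manip.grab_frame("side")["image"]
a=cv2.resize(f[200:310,350:470],(480,440),interpolation=cv2.INTER_CUBIC)
b=cv2.resize(g[170:290,300:400],(320,384),interpolation=cv2.INTER_CUBIC)
o=np.zeros((440,800,3),np.uint8);o[:,:480]=a;o[:384,480:]=b
cv2.imwrite("pics/c5.png",o)
E
```

```text
16.3667 [ 0.43518694 -0.40105699  0.26175106] [ 0.47260823 -0.36119838  0.53480987]
```

View pics/c5.png

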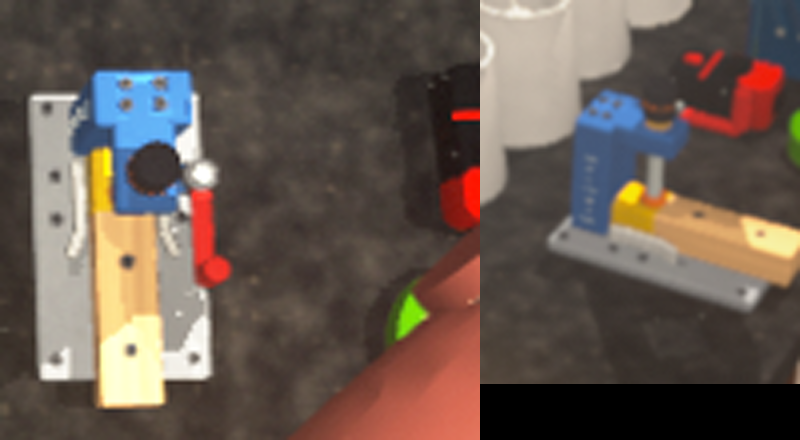

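The pictures show the cleat straight between the rails and against the column. The orange foot is on it (side crop, about (655, 200)), and the lever points to the front with its post at top crop (213, 270). The end push rose to 12 N with no movement, so the lever is at its limit.

```bash
python3 -c "
from plant import manip
print(manip.job_done())"
```

```text
the job is handed in; nothing more can be done
None
```

The job is handed in (no verdict was returned): the final pictures show the cleat seated against the column between the rails, the orange foot resting on it and the clamp lever swung fully to the front, with the arm clear, about 16 s in.

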